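# Clamp a bar under a seized hold-down screw

## Robot

A 7-joint arm with a two-finger parallel gripper is mounted at the origin on the work surface. World frame = base frame: x ahead of the robot, y to its left, z up, the work surface at z = 0. Lengths are in m, angles in rad, forces in N, time in s.
With the tool pointing down it reaches from about 0.4 to 0.9 m from the base axis. Payload 5.5 kg.
Tool frame: the origin (TCP) lies on the centre line of the jaws, within the pads' length; the fingertips stand 17 mm ahead of it and the grasp point (between the pads) lies 2 mm behind it; z points along the fingers, y is the direction in which the jaws open and shut (so a half turn about z gives the same grasp; the last joint's range is limited). The gripper opens to 92 mm and grips with 3 to 60 N. Pads are 19 mm wide; open, the fingers measure 130 mm over their backs; the gripper's body (75 mm by 190 mm) begins 47 mm behind the grasp point.
Start: joints at [1.58, 0.501, -0.427, 1.55, 0.221, 1.138, -0.21], TCP at [0.163, -0.629, 0.244] pointing down, gripper open.
Joint ranges: [-2.88, 2.88], [-0.31, 2.03], [-1.54, 1.56], [0.2, 2.42], [-1.41, 4.55], [0.19, 2.02], [-2.57, 2.57]. Speed limits (rad/s): [2.57, 2.57, 3.14, 3.14, 3.14, 3.14, 3.14].

## Interface

Orientations are given as a rotation vector (axis times angle).
In Python, from bench import get_state, viewer, finish_job gives the robot as it stands. The module is installed in compiled form; this text tells all that it offers.
- The arm moves only by the shell command python3 -m crank 'ROWS'. ROWS is JSON, a list that holds one entry, the list of rows, each a list of 7 numbers: the shift along the tool's x, y, z each as a share of 100 mm, from -1 to 1, then the turn, a rotation vector about the tool's x, y, z each as a share of 2 rad, from -1 to 1, then the opening, from 0 (shut) to 1 (fully open). A call has exactly 5 rows; each row is the pose to reach, as a shift and turn from the pose commanded when the call began, along the tool's axes at that moment; what a row does not reach only later rows make up. A row lasts 1/8 s, in which the tool goes at most 62.5 mm and 10.7 degrees, less where a joint would pass 70% of its speed; a pose out of reach is approached as far as the arm can. A call with a number of a shift or a turn outside -1 to 1 is refused whole. A call with a gripper value outside its range is refused whole. The fingers move at their own pace and stop on an object; the grip force is fixed at half the most. Time passes only in rows, so rows that repeat a pose let the fingers close, or fill a call up. It gives the time, the measured TCP pose, the force and the opening at its end, in the units of the state.
- get_state(): the state, without advancing time (a new reading comes with each control period).
- viewer.read_camera(name): name is "scene" or "side" or "wrist"; returns the picture (420x560x3 uint8, red, green, blue); there is no depth.
- viewer.camera_params(name): a dict with "fx", "fy", "cx", "cy" (pixels), "rvec" (rotation vector, rad) and "tvec" (3), from world to camera coordinates, as OpenCV has them; the wrist camera has in their place "T_tool_cam" (4x4, takes a point from camera to tool coordinates, whose origin is the TCP and whose axes are the flange's). Camera axes: x right, y down, z forward; pixel columns grow to the right and rows downward; lengths in m; the calibration is good to about 2 mm. A picture is of the moment at which its call begins: read the wrist's pose just before it. camera_params takes no time and is no camera call.
- finish_job(): hands the job in, once; it reports no verdict.
The state is a dict: "clock": time; "joint_pos": joint angles; "dq": joint speeds; "effort": joint torques, N m; "ee_pos": TCP position; "eef_rot": TCP orientation; "contact_force": force on the tool from outside, world axes, zero at the start; "ft_torque": the same for the moment, N m; "gripper_width": finger opening in m.
Only numpy, scipy, OpenCV 4.12 (cv2) and the standard library are available. Lean on these libraries where they do the work, as an engineer would, in place of code of your own. Each camera call takes 0.05 s, during which the arm holds its last target. There are 200 camera calls.

## Task

Push the aluminium bar along its channel until its far end is fully home against the end stop of the clamping fixture. Then clamp it: the winged hold-down screw above it has seized, so break it loose with a short firm clockwise twist, and wind it on clockwise, freely, until the pad comes down on the bar and you feel it go tight. Leave the bar held snugly, finger-tight and never cranked down hard, let go, and leave the wrench, the offcut and the steel collar beside the fixture where they lie.

Things in the scene. Friction and masses are not known exactly. Their poses are not given: they have to be found in the camera images.
- bar_outer_end (a point): Centre of the near end face of the loose aluminium bar (150 x 30 x 20 mm, about 0.25 kg) lying in the channel, underside 16 mm above the bench. Its x axis runs along the bar towards the stop. The end stands clear of the rails; it starts 15 to 40 mm short of home. The base plate, 16 mm thick, goes on under it, so push at 20 to 36 mm above the bench.
- bar_inner_end (a point): Centre of the far end face of the same bar, 150 mm on along its x axis; it goes home against the stop face.
- stop_face (a point): Middle of the end stop's face that the bar's far end must touch, 26 mm above the bench. Its x axis points along the channel into the stop. The stop is a steel block 60 mm wide, its top 48 mm above the bench. The channel's rails are 12 mm high, 33 mm apart. The screw's axis stands 45 mm before this face, over the channel's middle.
- fixture: The fixed clamping fixture, a dark steel base plate 250 x 140 x 16 mm with the channel along its x axis (towards the stop) and two upright studs 104 mm apart, tops 92 mm above the bench. Origin on the bench, under the screw's axis.
- bridge: The fixed green bridge on the studs over the bar; it carries the screw. Origin: middle of the underside of its beam (40 x 130 x 18 mm, with a drum 72 mm wide, 16 mm high on top). It is set at a different height each time: the pad that hangs under it, a steel foot 20 mm wide, starts 4.5 to 9 mm above the bar; how far exactly must be felt.
- wing_grip (a point): Centre of the screw's black wing: an upright flat bar 60 mm long (this point's x), 12 mm thick (y), 26 mm high (z, up), turning about the vertical axis through this point and staying at its height; 18 mm of bare 11 mm stem below it. Once the pad bears on the bar, each 0.1 N m above the free torque squeezes the bar by 20 N; over 80 N would spoil it.
- wing (a joint): Angle of the winged screw, 0 at the start, growing clockwise seen from above, up to 3.1. Seized: takes about 0.4 N m to break loose, gives way after about 0.25 rad and may jump to about 0.5; then turns freely (about 0.12 N m), lowering the pad 5 mm per radian. Then tightens steeply on the bar: 0.2 rad too far is too hard. Friction holds it, easing back to about 20 N.
- wrench: Steel open-ended wrench, 180 mm, lying beside the fixture, to be left alone. Origin at its middle, underneath.
- offcut: Aluminium offcut 90 x 30 x 20 mm beside the fixture, to be left alone. Origin under its centre.
- collar: Steel collar, 40 mm wide and 20 mm high, beside the fixture, to be left alone. Origin under its centre.

How it is judged:
By the outcome, as a careful person would: the job done as asked, in the order asked, and still so for the second after the job is handed in, with the robot touching nothing.
It also fails if it takes over 70 s, if anything falls off the work surface, if the arm or the gripper's body presses on something with over 40 N, if the wrist force passes 120 N, or if a joint passes its speed limit or range.

## Working session

There is one attempt and no reset: what is moved stays moved. The work goes in short steps, Python scripts to look and compute and a shell command to move; the robot and the scene stay as the last step left them, time stands still between calls to the robot, and variables do not carry over. Pictures are saved under pics/ and viewed, about 8 in all and at most 12, crops included, and the job is handed in when it is done.

```bash
mkdir -p pics; python3 - <<'E'
from bench import get_state, viewer
import cv2, numpy as np
s=get_state(); print(s)
for n in("scene","side"):
    im=viewer.read_camera(n); cv2.imwrite(f"pics/{n}0.png",im[:,:,::-1]); print(n,viewer.camera_params(n))
print(viewer.camera_params("wrist"))
E
```

```text
{'clock': 0.0, 'joint_pos': array([ 1.58021097,  0.50181631, -0.42678187,  1.55139619,  0.22083581,
        1.13831474, -0.21029037]), 'dq': array([-0.00082768, -0.00124659, -0.00095436,  0.00132633, -0.0015917 ,
       -0.00028096,  0.00126207]), 'effort': array([-5.57038256e-04, -5.66599452e+01, -5.81599832e+00, -2.79114944e+01,
       -6.85923686e-02,  3.08986462e-02,  2.36443420e-04]), 'ee_pos': array([ 0.16297183, -0.62857677,  0.24271967]), 'eef_rot': array([-3.11447569e+00, -3.97435021e-01,  3.33503774e-04]), 'contact_force': array([ 0.23243673, -0.58832202, -0.09390371]), 'ft_torque': array([ 0.05083179,  0.01516368, -0.0090236 ]), 'gripper_width': 0.09189599592791087}
scene {'fx': 441.606797777906, 'fy': 441.606797777906, 'cx': 279.74598531997384, 'cy': 210.08503429740819, 'rvec': array([ 1.83128433,  1.86979299, -0.62141099]), 'tvec': array([-0.02827849, -0.39748826,  1.37174024])}
side {'fx': 415.1637895066074, 'fy': 415.1637895066074, 'cx': 284.11241117149575, 'cy': 207.21839471168056, 'rvec': array([ 2.13272238, -0.13346869,  0.08479314]), 'tvec': array([-0.5763979 ,  0.14461053,  0.67562509])}
{'fx': 299.10173463494965, 'fy': 299.10173463494965, 'cx': 287.5166214891915, 'cy': 207.7464658543336, 'T_tool_cam': array([[ 4.91872978e-04, -9.60556623e-01, -2.78084038e-01,
         7.54047869e-02],
       [ 9.99999878e-01,  4.82526604e-04,  1.02051141e-04,
        -7.36386128e-04],
       [ 3.61570473e-05, -2.78084054e-01,  9.60556744e-01,
        -1.41575628e-01],
       [ 0.00000000e+00,  0.00000000e+00,  0.00000000e+00,
         1.00000000e+00]])}
```

View pics/scene0.png

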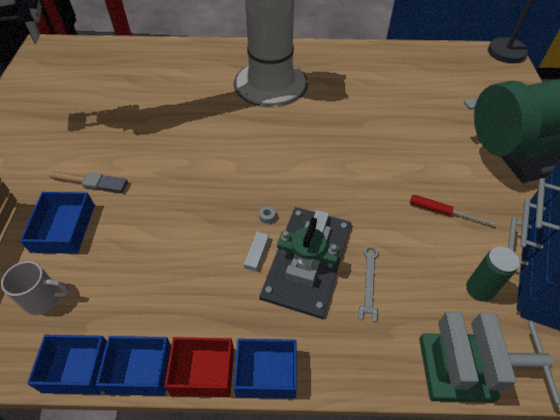

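View pics/side0.png

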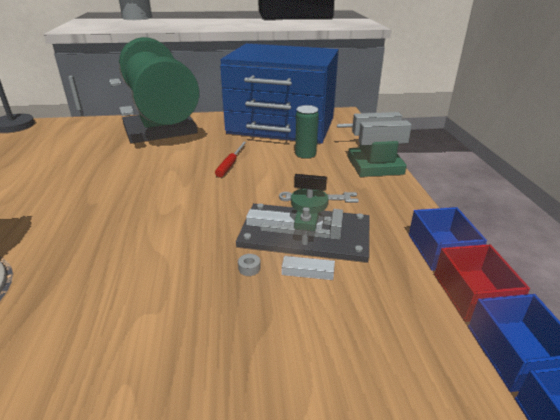

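The scene view shows the fixture at about (308,258), the wing at (311,233), the bar's near end up at (321,215) and the stop at (302,268). The collar is at (267,214), the offcut at (257,252) and the wrench at (370,285). In the side view, the fixture is at (305,230), with the near end on the left (248,218) and the stop on the right (336,222). Next I'll zoom in.

```bash
python3 - <<'E'
import cv2,numpy as np
a=cv2.imread("pics/scene0.png")[195:325,250:390]; b=cv2.imread("pics/side0.png")[165:285,230:380]
a=cv2.resize(a,(560,520),interpolation=cv2.INTER_CUBIC)
b=cv2.resize(b,(750,600),interpolation=cv2.INTER_CUBIC)
cv2.imwrite("pics/a.png",a);cv2.imwrite("pics/b.png",b)
E
cat > h.py <<'E'
import numpy as np,cv2
from scipy.spatial.transform import Rotation as R
from bench import viewer,get_state
def cam(n,s=None):
    p=viewer.camera_params(n)
    K=np.array([[p['fx'],0,p['cx']],[0,p['fy'],p['cy']],[0,0,1]])
    if n=="wrist":
        T=np.eye(4);T[:3,:3]=R.from_rotvec(s['eef_rot']).as_matrix();T[:3,3]=s['ee_pos']
        Tc=np.linalg.inv(T@p['T_tool_cam']); return K,Tc[:3,:3],Tc[:3,3]
    return K,cv2.Rodrigues(p['rvec'])[0],p['tvec']
def onz(n,px,z,s=None):
    K,Rm,t=cam(n,s); d=Rm.T@np.linalg.solve(K,[px[0],px[1],1]); c=-Rm.T@t
    return c+d*(z-c[2])/d[2]
def proj(n,X,s=None):
    K,Rm,t=cam(n,s); q=K@(Rm@np.array(X,float).reshape(-1,3).T+t[:,None]); return (q[:2]/q[2]).T
E
```

```text
(no output)
```

View pics/a.png

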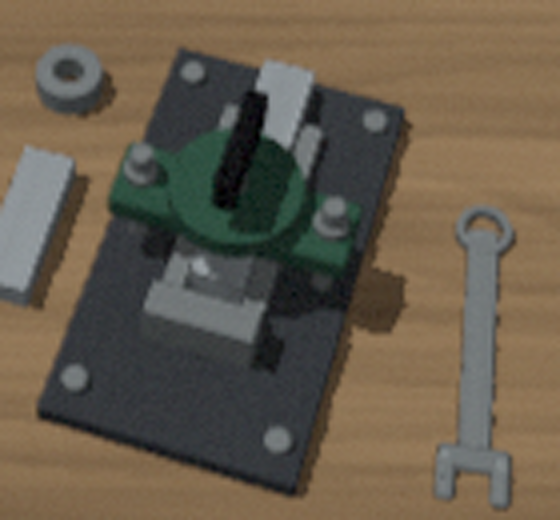

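View pics/b.png

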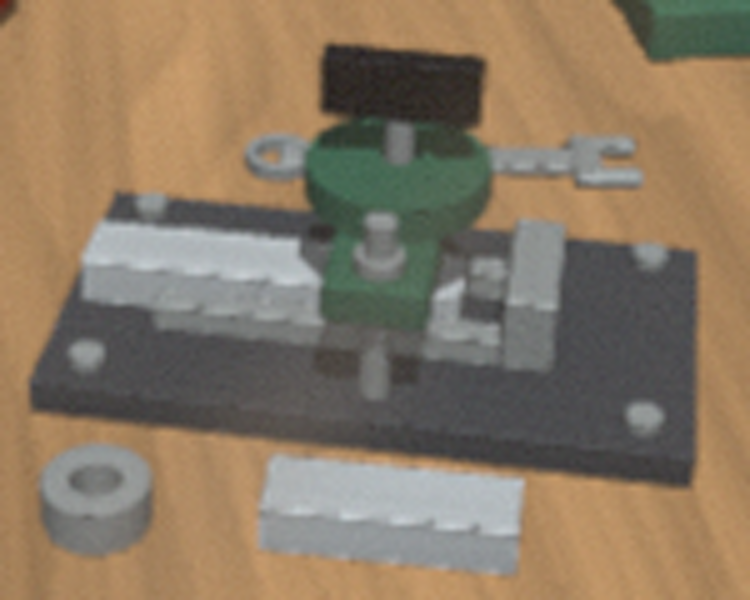

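```bash
python3 - <<'E'
from h import *
A=lambda x,y:(250+(x+.5)/4-.5,195+(y+.5)/4-.5)
B=lambda x,y:(230+(x+.5)/5-.5,165+(y+.5)/5-.5)
for nm,f,n in(("scene",A,[(180,50),(405,107),(298,491),(40,408)]),("side",B,[(117,193),(697,252),(690,460),(35,385)])):
    P=np.array([onz(nm,f(*p),.016) for p in n]); print(nm,P[:,:2].round(4).tolist(),P.mean(0)[:2])
def tri(pa,pb):
    Ka,Ra,ta=cam("scene");Kb,Rb,tb=cam("side")
    X=cv2.triangulatePoints(Ka@np.c_[Ra,ta],Kb@np.c_[Rb,tb],np.array(A(*pa)).reshape(2,1),np.array(B(*pb)).reshape(2,1))[:,0]
    X=X[:3]/X[3]; return X.round(4), (proj("scene",X)-A(*pa)).round(1),(proj("side",X)-B(*pb)).round(1)
print("wing c",tri((240,150),(402,85)))
print("wing near top",tri((252,94),(325,48)),"far top",tri((228,185),(484,62)))
print("stud top",tri((140,152),(381,222)))
print("bar near face top edge scene",[onz("scene",A(*p),.036).round(4) for p in[(263,63),(313,73)]])
print("side",[onz("side",B(*p),.036).round(4) for p in[(83,262),(100,224)]])
print("stop top scene",[onz("scene",A(*p),.048).round(4) for p in[(160,278),(272,305),(260,340),(143,307)]])
print("stop top side",[onz("side",B(*p),.048).round(4) for p in[(517,221),(565,228),(555,303),(504,295)]])
print("collar",onz("scene",A(69,68),.02),"offcut",onz("scene",A(35,215),.02),"wrench",onz("scene",A(482,220),0.005),onz("scene",A(470,480),0.005))
E
```

```text
scene [[0.4995, 0.0735], [0.5385, 0.205], [0.7778, 0.1326], [0.735, 0.0006]] [0.63772799 0.10293137]
side [[0.5395, 0.1996], [0.7748, 0.1255], [0.7315, -0.0058], [0.4999, 0.0666]] [0.63641971 0.09647109]
wing c (array([0.6411, 0.1001, 0.1177]), array([[-0.2,  0.3]]), array([[-0.3, -0.3]]))
wing near top (array([0.614 , 0.1065, 0.1305]), array([[ 0.1, -0.2]]), array([[0.2, 0.2]])) far top (array([0.6698, 0.0929, 0.1294]), array([[-0.2,  0.3]]), array([[-0.3, -0.3]]))
stud top (array([0.6252, 0.0497, 0.0908]), array([[-0.2,  0.3]]), array([[-0.4, -0.3]]))
bar near face top edge scene [array([0.5233, 0.1211, 0.036 ]), array([0.5299, 0.1498, 0.036 ])]
side [array([0.5213, 0.1176, 0.036 ]), array([0.5296, 0.1445, 0.036 ])]
stop top scene [array([0.6749, 0.0618, 0.048 ]), array([0.6897, 0.12  , 0.048 ]), array([0.7102, 0.1132, 0.048 ]), array([0.6923, 0.0531, 0.048 ])]
stop top side [array([0.6924, 0.1087, 0.048 ]), array([0.71  , 0.1015, 0.048 ]), array([0.6935, 0.0516, 0.048 ]), array([0.6758, 0.059 , 0.048 ])]
collar [0.51748046 0.00772715 0.02      ] offcut [ 0.61999538 -0.00741622  0.02      ] wrench [0.60833881 0.24458307 0.005     ] [0.76520684 0.22215673 0.005     ]
```

```bash
cat >> h.py <<'E'
U=np.array([np.cos(-.300),np.sin(-.300),0]); S=np.array([.641,.100,0])
def to(pos,yaw,s=None):
    "remaining shift (/0.1) and turn (/2) in tool axes to a tool-down pose, tool x at yaw"
    s=s or get_state(); M=R.from_rotvec(s['eef_rot'])
    G=R.from_matrix(np.array([[np.cos(yaw),np.sin(yaw),0],[np.sin(yaw),-np.cos(yaw),0],[0,0,-1]]).T)
    print("t",round(s['clock'],2),"pos",s['ee_pos'].round(4),"q",s['joint_pos'].round(2),"F",s['contact_force'].round(1),"w",round(s['gripper_width'],4))
    print("shift",(M.inv().apply(np.array(pos)-s['ee_pos'])/.1).round(3),"turn",((M.inv()*G).as_rotvec()/2).round(3))
E
python3 - <<'E'
from h import *
print(S-.105*U, onz("side",(230+155/5,165+310/5),.028), S+.045*U)
to([.40,-.30,.25],1.0); to([.497,.142,.2],2.84)
E
```

```text
[0.54068967 0.13102962 0.        ] [0.54810186 0.09163917 0.028     ] [0.68399014 0.08670159 0.        ]
t 0.1 pos [ 0.163  -0.6286  0.2428] q [ 1.58  0.5  -0.43  1.55  0.22  1.14 -0.21] F [-0.5  0.2 -0.4] w 0.0916
shift [ 3.119 -2.586 -0.067] turn [-0.001 -0.    -0.373]
t 0.1 pos [ 0.163  -0.6286  0.2428] q [ 1.58  0.5  -0.43  1.55  0.22  1.14 -0.21] F [-0.5  0.2 -0.4] w 0.0916
shift [ 5.168 -6.62   0.44 ] turn [-0.000e+00 -1.000e-03 -1.293e+00]
```

```bash
python3 -m crank '[[[0.2,-0.15,0,0,0,-0.05,1],[0.4,-0.3,0,0,0,-0.1,1],[0.6,-0.5,0,0,0,-0.15,1],[0.8,-0.65,0,0,0,-0.2,1],[1,-0.8,0,0,0,-0.25,1]]]'; python3 -c "
from h import *
to([.40,-.30,.25],1.0);to([.497,.142,.2],2.84)"
```

```text
clock: 0.72
ee_pos: [0.2402, -0.5256, 0.2433]
eef_rot: [-2.918, -1.161, 0.0]
contact_force: [-0.3, 0.4, 0.6]
gripper_width: 0.0914
t 0.72 pos [ 0.2402 -0.5256  0.2433] q [ 1.55  0.4  -0.58  1.73  0.24  1.08  0.08] F [-0.3  0.4  0.6] w 0.0914
shift [ 2.711 -0.542 -0.066] turn [-0.    -0.    -0.121]
t 0.72 pos [ 0.2402 -0.5256  0.2433] q [ 1.55  0.4  -0.58  1.73  0.24  1.08  0.08] F [-0.3  0.4  0.6] w 0.0914
shift [ 6.452 -3.088  0.437] turn [-0.000e+00 -1.000e-03 -1.041e+00]
```

```bash
python3 -m crank '[[[0.2,-0.05,0,0,0,-0.05,1],[0.4,-0.1,0,0,0,-0.1,1],[0.6,-0.15,0,0,0,-0.15,1],[0.8,-0.2,0,0,0,-0.2,1],[1,-0.25,0,0,0,-0.25,1]]]'; python3 -m crank '[[[0.2,0.15,0,0,0,-0.05,1],[0.4,0.3,0,0,0,-0.1,1],[0.6,0.5,0,0,0,-0.15,1],[0.8,0.65,0,0,0,-0.2,1],[1,0.8,0,0,0,-0.25,1]]]';python3 -c "
from h import *
to([.497,.142,.2],2.84)"
```

```text
clock: 1.35
ee_pos: [0.2958, -0.4391, 0.2434]
eef_rot: [-2.541, -1.847, -0.0]
contact_force: [-0.1, -0.1, -0.6]
gripper_width: 0.0919
clock: 1.98
ee_pos: [0.4033, -0.3692, 0.2434]
eef_rot: [-2.005, -2.418, -0.0]
contact_force: [0.2, -0.5, 0.6]
gripper_width: 0.0924
t 1.98 pos [ 0.4033 -0.3692  0.2434] q [ 1.38  0.41 -0.86  1.8   0.34  1.09  0.58] F [ 0.2 -0.5  0.6] w 0.0924
shift [4.85  1.868 0.436] turn [-0.    -0.    -0.541]
```

```bash
python3 -m crank '[[[0.2,0.06,0.02,0,0,-0.03,1],[0.4,0.12,0.04,0,0,-0.06,1],[0.6,0.18,0.06,0,0,-0.09,1],[0.8,0.24,0.08,0,0,-0.12,1],[1,0.3,0.1,0,0,-0.15,1]]]'; python3 -m crank '[[[0.2,0.15,0.02,0,0,-0.03,1],[0.4,0.3,0.04,0,0,-0.06,1],[0.6,0.45,0.06,0,0,-0.09,1],[0.8,0.6,0.08,0,0,-0.12,1],[1,0.75,0.1,0,0,-0.15,1]]]';python3 -c "
from h import *
to([.497,.142,.2],2.84)"
```

```text
clock: 2.6
ee_pos: [0.4141, -0.2648, 0.2337]
eef_rot: [1.621, 2.691, -0.001]
contact_force: [1.5, 0.2, -0.9]
gripper_width: 0.0914
clock: 3.22
ee_pos: [0.4345, -0.141, 0.2236]
eef_rot: [1.2, 2.903, 0.0]
contact_force: [-0.4, -1.3, 0.5]
gripper_width: 0.0918
t 3.23 pos [ 0.4345 -0.141   0.2236] q [ 1.21  0.31 -1.1   2.02  0.33  1.    0.73] F [-0.4 -1.3  0.5] w 0.0918
shift [1.555 2.446 0.236] turn [ 0.     0.    -0.241]
```

```bash
python3 -m crank '[[[0.14,0.2,0.02,0,0,-0.02,1],[0.28,0.4,0.04,0,0,-0.05,1],[0.42,0.6,0.06,0,0,-0.07,1],[0.56,0.8,0.08,0,0,-0.1,1],[0.7,1,0.1,0,0,-0.12,1]]]'; python3 -c "
from h import *
to([.497,.142,.2],2.84)"
```

```text
clock: 3.85
ee_pos: [0.4558, -0.0208, 0.2136]
eef_rot: [0.844, 3.026, 0.0]
contact_force: [0.3, 0.7, 0.3]
gripper_width: 0.0919
t 3.85 pos [ 0.4558 -0.0208  0.2136] q [ 0.98  0.36 -1.16  2.03  0.39  1.    0.65] F [0.3 0.7 0.3] w 0.0919
shift [0.491 1.607 0.137] turn [ 0.     0.    -0.121]
```

```bash
python3 -m crank '[[[0.05,0.2,0.02,0,0,-0.02,0.8],[0.12,0.4,0.04,0,0,-0.05,0.6],[0.2,0.6,0.06,0,0,-0.07,0.4],[0.25,0.8,0.08,0,0,-0.1,0.2],[0.3,1,0.1,0,0,-0.12,0]]]'; python3 -m crank '[[[-0.02,0.2,0.02,0,0,0,0],[-0.04,0.4,0.04,0,0,0,0],[-0.06,0.55,0.04,0,0,0,0],[-0.06,0.65,0.04,0,0,0,0],[-0.06,0.65,0.04,0,0,0,0]]]'; python3 - <<'E'
from h import *
to([.497,.142,.2],2.84)
s=get_state(); im=viewer.read_camera("wrist"); cv2.imwrite("pics/w1.png",im[:,:,::-1])
for n,P in dict(wing=[*S[:2],.118],end=[.526,.133,.036],home=[*(S-.105*U)[:2],.036]).items(): print(n,proj("wrist",P,s).round())
E
```

```text
clock: 4.47
ee_pos: [0.4821, 0.0801, 0.2036]
eef_rot: [-0.476, -3.105, -0.0]
contact_force: [0.2, -0.5, 0.0]
gripper_width: 0.0464
clock: 5.1
ee_pos: [0.5073, 0.1398, 0.1997]
eef_rot: [-0.478, -3.105, -0.001]
contact_force: [-0.4, -0.0, -0.3]
gripper_width: 0.0008
t 5.1 pos [0.5073 0.1398 0.1997] q [ 0.53  0.53 -1.1   1.89  0.54  1.06  0.47] F [-0.4 -0.  -0.3] w 0.0008
shift [ 0.105 -0.01  -0.003] turn [ 0.    -0.    -0.002]
wing [[289. 365.]]
end [[286. 214.]]
home [[288. 227.]]
```

View pics/w1.png

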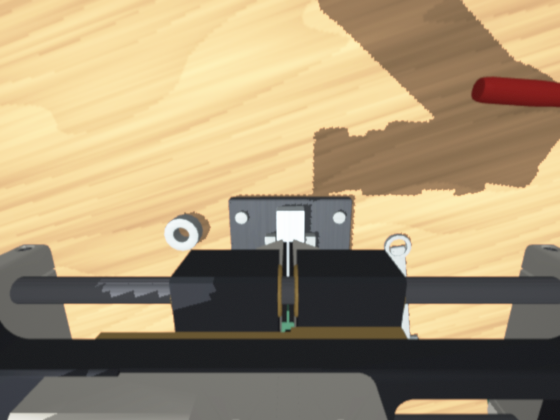

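The wrist view shows the bar's near end from (277,208) to (304,208), with its centre at about (290.5,208.5). The plate's near edge is at row 198, and its corners are (231,198) and (352,198). The fingers are shut.

```bash
python3 - <<'E'
from h import *
s=get_state()
E=onz("wrist",(290.5,208.5),.036,s); a=onz("wrist",(231,198),.016,s); b=onz("wrist",(352,198),.016,s)
print(E,a,b,(a+b)/2, np.linalg.norm(a-b), np.arctan2(*(b-a)[[0,1]]))
for P in(E,(a+b)/2): d=P-S; print("along",d@U,"across",d@[-U[1],U[0],0])
to(E-.03*U+[0,0,.043-.036],2.84,s)
E
```

```text
[0.52178953 0.13856084 0.036     ] [0.49561489 0.07704314 0.016     ] [0.53647562 0.20640666 0.016     ] [0.51604525 0.1417249  0.016     ] 0.1356632564161011 0.305942763817869
along -0.1252816167394333 across 0.0016094805712609656
along -0.13170438144205374 across 0.0029346682162263923
t 5.15 pos [0.5072 0.139  0.1996] q [ 0.53  0.53 -1.1   1.89  0.54  1.06  0.47] F [ 0.7  0.2 -0.9] w 0.0004
shift [0.159 0.038 1.566] turn [-0.    -0.    -0.002]
```

```bash
python3 -m crank '[[[0.05,0.01,0.2,0,0,0,0],[0.1,0.02,0.4,0,0,0,0],[0.15,0.03,0.6,0,0,0,0],[0.17,0.03,0.8,0,0,0,0],[0.17,0.03,1,0,0,0,0]]]'; python3 -m crank '[[[0,0,0.2,0,0,0,0],[0,0,0.35,0,0,0,0],[0,0,0.48,0,0,0,0],[0,0,0.56,0,0,0,0],[0,0,0.56,0,0,0,0]]]'; python3 -c "
from h import *
to([.4927,.145,.043],2.84)"
```

```text
clock: 5.78
ee_pos: [0.4919, 0.1466, 0.0982]
eef_rot: [-0.481, -3.104, 0.0]
contact_force: [-0.2, -0.3, -0.6]
gripper_width: 0.0005
clock: 6.4
ee_pos: [0.4921, 0.1466, 0.0433]
eef_rot: [-0.481, -3.104, 0.0]
contact_force: [-0.0, 0.8, 0.2]
gripper_width: 0.0
t 6.4 pos [0.4921 0.1466 0.0433] q [ 0.35  0.72 -0.88  2.01  0.79  0.79  0.26] F [-0.   0.8  0.2] w 0.0
shift [-0.011 -0.013  0.003] turn [-0.    -0.    -0.003]
```

```bash
python3 -m crank '[[[-0.06,0,0,0,0,0,0],[-0.12,0,0,0,0,0,0],[-0.18,0,0,0,0,0,0],[-0.24,0,0,0,0,0,0],[-0.3,0,0,0,0,0,0]]]'; python3 -m crank '[[[-0.01,0,0,0,0,0,0],[-0.02,0,0,0,0,0,0],[-0.03,0,0,0,0,0,0],[-0.04,0,0,0,0,0,0],[-0.05,0,0,0,0,0,0]]]'; python3 -m crank '[[[-0.01,0,0,0,0,0,0],[-0.015,0,0,0,0,0,0],[-0.02,0,0,0,0,0,0],[-0.025,0,0,0,0,0,0],[-0.03,0,0,0,0,0,0]]]'
```

```text
clock: 7.02
ee_pos: [0.5207, 0.1377, 0.0437]
eef_rot: [-0.481, -3.104, -0.0]
contact_force: [-2.5, 0.5, 1.4]
gripper_width: 0.0005
clock: 7.65
ee_pos: [0.5257, 0.1359, 0.0437]
eef_rot: [0.481, 3.104, -0.0]
contact_force: [-0.7, 0.1, -0.4]
gripper_width: 0.0005
clock: 8.28
ee_pos: [0.5285, 0.1351, 0.0437]
eef_rot: [0.482, 3.104, -0.0]
contact_force: [-0.3, 0.4, -0.3]
gripper_width: 0.0008
```

```bash
for i in 1 2; do :; done; python3 -m crank '[[[-0.01,0,0,0,0,0,0],[-0.015,0,0,0,0,0,0],[-0.02,0,0,0,0,0,0],[-0.025,0,0,0,0,0,0],[-0.03,0,0,0,0,0,0]]]'; python3 -m crank '[[[-0.01,0,0,0,0,0,0],[-0.015,0,0,0,0,0,0],[-0.02,0,0,0,0,0,0],[-0.025,0,0,0,0,0,0],[-0.03,0,0,0,0,0,0]]]'
```

```text
clock: 8.9
ee_pos: [0.5297, 0.1347, 0.0437]
eef_rot: [-0.48, -3.102, 0.001]
contact_force: [-7.9, 1.4, 5.6]
gripper_width: 0.0003
clock: 9.52
ee_pos: [0.5299, 0.1347, 0.0436]
eef_rot: [-0.477, -3.099, 0.002]
contact_force: [-14.2, 1.6, 10.5]
gripper_width: 0.0003
```

```bash
python3 -m crank '[[[0.02,0,0,0,0,0,0],[0.08,0,0,0,0,0,0],[0.15,0,0,0,0,0,0],[0.22,0,0,0,0,0,0],[0.3,0,0,0,0,0,0]]]'; python3 -m crank '[[[0,0,-0.2,0,0,0,0.2],[0,0,-0.4,0,0,0,0.4],[0,0,-0.6,0,0,0,0.6],[0,0,-0.8,0,0,0,0.8],[0,0,-1,0,0,0,1]]]';  python3 -m crank '[[[0,0,-0.2,0,0,0,1],[-0.1,0,-0.4,0,0,0,1],[-0.2,0,-0.5,0,0,0,1],[-0.3,0,-0.6,0,0,0,1],[-0.4,0,-0.6,0,0,0,1]]]'; python3 - <<'E'
from h import *
s=get_state(); im=viewer.read_camera("wrist")[:,:,::-1]
im2=viewer.read_camera("side")[165:285,230:380,::-1]
cv2.imwrite("pics/w2.png",np.vstack([im[:,:][120:420,:],cv2.resize(im2,(375,300),interpolation=cv2.INTER_CUBIC).copy() if 0 else np.pad(cv2.resize(im2,(375,300),interpolation=cv2.INTER_CUBIC),((0,0),(0,185),(0,0)))]))
to([*(S)[:2],.2],2.9,s)
for n,P in dict(wing=[*S[:2],.118],home=[*(S-.105*U)[:2],.036]).items(): print(n,proj("wrist",P,s).round())
E
```

```text
clock: 10.15
ee_pos: [0.5055, 0.1424, 0.0438]
eef_rot: [0.482, 3.104, 0.0]
contact_force: [0.0, -0.9, 0.4]
gripper_width: 0.0004
clock: 10.78
ee_pos: [0.5059, 0.1423, 0.1454]
eef_rot: [0.482, 3.104, 0.0]
contact_force: [1.3, -0.2, -0.8]
gripper_width: 0.046
clock: 11.4
ee_pos: [0.5447, 0.13, 0.2042]
eef_rot: [0.482, 3.104, 0.0]
contact_force: [-0.6, -0.0, -0.2]
gripper_width: 0.0912
t 11.4 pos [0.5447 0.13   0.2042] q [ 0.51  0.58 -1.06  1.81  0.57  1.1   0.51] F [-0.6 -0.  -0.2] w 0.0912
shift [-1.009  0.006  0.043] turn [ 0.     0.    -0.033]
wing [[287. 326.]]
home [[286. 191.]]
```

View pics/w2.png

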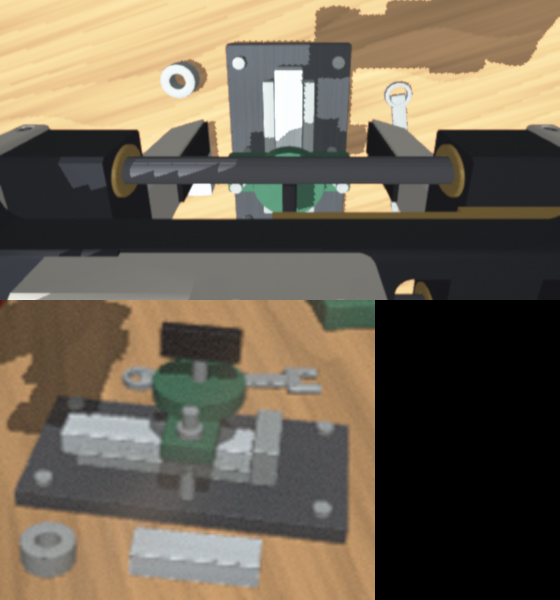

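The side crop shows the bar's far end touching the stop at about (252,450), and the wrist view has the bar's end at row 189 against 191 predicted for home. So the bar is home. The wing shows at about (290,310) in the full wrist frame, so I'll zoom in there for its centre line and yaw.

```bash
python3 - <<'E'
import cv2,numpy as np
w=cv2.imread("pics/w2.png")[150:225,225:355]
cv2.imwrite("pics/z.png",cv2.resize(w,None,fx=6,fy=6,interpolation=cv2.INTER_CUBIC))
E
```

```text
(no output)
```

View pics/z.png

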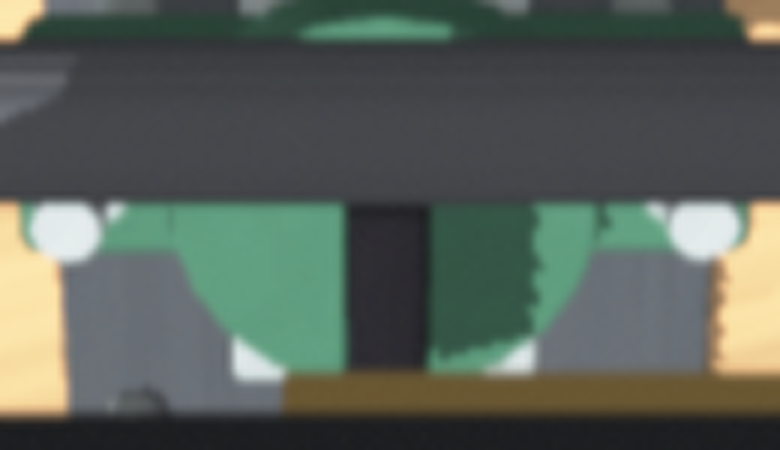

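```bash
python3 - <<'E'
from h import *
s=get_state()
V=np.array([-U[1],U[0],0])
a=onz("wrist",(289.3,303.8),.131,s);b=onz("wrist",(288.8,332),.131,s)
print(a,b,np.arctan2(*(b-a)[[1,0]]))
for P in(a,b):print((P-S)@U,(P-S)@V)
# studs (tops z .092) centers
for p in((67,232),(707,232)):
    P=onz("wrist",(225+p[0]/6-.4,270+p[1]/6-.4),.092,s);print(P,(P-S)@U,(P-S)@V)
E
```

```text
[0.6108543  0.11073748 0.131     ] [0.63679337 0.10206372 0.131     ] -0.32270130511689854
-0.031972428226263186 0.0013492477118060772
-0.0046286150124517636 0.0007284008103196694
[0.62481689 0.05182642 0.092     ] -0.0012240531758289722 -0.05080441471648375
[0.65640456 0.150821   0.092     ] -0.0003020897768421446 0.053103515454191536
```

```bash
python3 -m crank '[[[-0.2,0,0,0,0,0,0.8],[-0.4,0,0,0,0,0,0.6],[-0.6,0.01,0,0,0,0,0.5],[-0.8,0.01,0,0,0,0,0.5],[-1,0.01,0,0,0,0,0.5]]]'; python3 -c "
from h import *
to([.6405,.101,.116],2.84)"
```

```text
clock: 12.12
ee_pos: [0.6392, 0.1009, 0.2026]
eef_rot: [-0.48, -3.103, 0.001]
contact_force: [-0.0, 0.1, 0.3]
gripper_width: 0.0475
t 12.12 pos [0.6392 0.1009 0.2026] q [ 0.46  0.71 -0.99  1.58  0.63  1.2   0.6 ] F [-0.   0.1  0.3] w 0.0475
shift [-0.014  0.005  0.866] turn [-0.    -0.001 -0.003]
```

```bash
python3 -m crank '[[[-0.01,0,0.2,0,0,0,0.5],[-0.01,0,0.4,0,0,0,0.5],[-0.01,0,0.6,0,0,0,0.5],[-0.01,0,0.75,0,0,0,0.5],[-0.01,0,0.86,0,0,0,0.5]]]'; python3 -m crank '[[[0,0,0,0,0,0,0.3],[0,0,0,0,0,0,0.15],[0,0,0,0,0,0,0],[0,0,0,0,0,0,0],[0,0,0,0,0,0,0]]]';python3 -c "
from h import *
to([.6405,.101,.116],2.84); s=get_state();print(s['ft_torque'],s['effort'])"
```

```text
clock: 12.75
ee_pos: [0.6398, 0.1007, 0.1165]
eef_rot: [-0.481, -3.104, 0.0]
contact_force: [-0.8, 0.6, 0.2]
gripper_width: 0.046
clock: 13.38
ee_pos: [0.6408, 0.1009, 0.1184]
eef_rot: [0.481, 3.103, 0.001]
contact_force: [1.2, 0.4, 2.5]
gripper_width: 0.0121
t 13.38 pos [0.6408 0.1009 0.1184] q [ 0.42  0.8  -0.92  1.64  0.71  1.07  0.54] F [1.2 0.4 2.5] w 0.0121
shift [0.003 0.    0.024] turn [ 0.     0.001 -0.003]
[ 0.15487045 -0.22188006 -0.0415672 ] [ 2.50576073e-01 -5.71295536e+01 -1.67530936e+01 -2.00819671e+01
  2.72221828e-02  2.19992017e-01  4.21257375e-02]
```

```bash
cat > st.py <<'E'
from h import *
s=get_state(); x=R.from_rotvec(s['eef_rot']).as_matrix()[:,0]; y=np.arctan2(x[1],x[0])%(2*np.pi)
print("t",round(s['clock'],2),"turned",round(2.834-y+ (2*np.pi if y>4 else 0),4),"T",s['ft_torque'].round(3),"tau7",round(s['effort'][6],3),"F",s['contact_force'].round(1),"w",round(s['gripper_width'],4),"q7",round(s['joint_pos'][6],2),s['ee_pos'].round(4))
E
python3 st.py; python3 -m crank '[[[0,0,0,0,0,0.03,0],[0,0,0,0,0,0.06,0],[0,0,0,0,0,0.09,0],[0,0,0,0,0,0.12,0],[0,0,0,0,0,0.15,0]]]'; python3 st.py
```

```text
t 13.38 turned 0.0003 T [ 0.155 -0.222 -0.042] tau7 0.042 F [1.2 0.4 2.5] w 0.0121 q7 0.54 [0.6408 0.1009 0.1184]
clock: 14.0
ee_pos: [0.6406, 0.1009, 0.1184]
eef_rot: [0.942, 2.996, 0.0]
contact_force: [-0.2, 1.2, 3.0]
gripper_width: 0.012
t 14.0 turned 0.3014 T [ 0.028 -0.192  0.127] tau7 0.499 F [-0.2  1.2  3. ] w 0.012 q7 0.28 [0.6406 0.1009 0.1184]
```

```bash
python3 -m crank '[[[0,0,0,0,0,0.02,0],[0,0,0,0,0,0.04,0],[0,0,0,0,0,0.06,0],[0,0,0,0,0,0.08,0],[0,0,0,0,0,0.1,0]]]'; python3 st.py;  python3 -m crank '[[[0,0,0,0,0,0.02,0],[0,0,0,0,0,0.04,0],[0,0,0,0,0,0.06,0],[0,0,0,0,0,0.08,0],[0,0,0,0,0,0.1,0]]]'; python3 st.py
```

```text
clock: 14.62
ee_pos: [0.6408, 0.1008, 0.1183]
eef_rot: [1.237, 2.887, 0.001]
contact_force: [-0.4, 0.1, 4.6]
gripper_width: 0.012
t 14.62 turned 0.5022 T [ 0.05  -0.1    0.088] tau7 0.243 F [-0.4  0.1  4.6] w 0.012 q7 0.1 [0.6408 0.1008 0.1183]
clock: 15.25
ee_pos: [0.6407, 0.1008, 0.1183]
eef_rot: [1.519, 2.749, 0.001]
contact_force: [-0.3, 1.0, 5.2]
gripper_width: 0.0116
t 15.25 turned 0.7021 T [ 0.057 -0.109  0.148] tau7 0.243 F [-0.3  1.   5.2] w 0.0116 q7 -0.08 [0.6407 0.1008 0.1183]
```

```bash
python3 -m crank '[[[0,0,0,0,0,0.02,0],[0,0,0,0,0,0.04,0],[0,0,0,0,0,0.06,0],[0,0,0,0,0,0.07,0],[0,0,0,0,0,0.08,0]]]'; python3 st.py;  python3 -m crank '[[[0,0,0,0,0,0.01,0],[0,0,0,0,0,0.02,0],[0,0,0,0,0,0.03,0],[0,0,0,0,0,0.035,0],[0,0,0,0,0,0.04,0]]]'; python3 st.py
```

```text
clock: 15.88
ee_pos: [0.6407, 0.1007, 0.1183]
eef_rot: [1.733, 2.619, 0.001]
contact_force: [-0.4, 1.0, 4.6]
gripper_width: 0.0118
t 15.88 turned 0.8616 T [-0.068  0.004  0.109] tau7 0.06 F [-0.4  1.   4.6] w 0.0118 q7 -0.22 [0.6407 0.1007 0.1183]
clock: 16.5
ee_pos: [0.6407, 0.1008, 0.1183]
eef_rot: [1.836, 2.548, 0.001]
contact_force: [-0.6, 0.4, 5.6]
gripper_width: 0.0121
t 16.5 turned 0.9412 T [-0.03   0.07   0.118] tau7 -0.029 F [-0.6  0.4  5.6] w 0.0121 q7 -0.29 [0.6407 0.1008 0.1183]
```

```bash
python3 -m crank '[[[0,0,0,0,0,0.01,0],[0,0,0,0,0,0.015,0],[0,0,0,0,0,0.02,0],[0,0,0,0,0,0.025,0],[0,0,0,0,0,0.03,0]]]'; python3 st.py
```

```text
clock: 17.12
ee_pos: [0.6407, 0.1008, 0.1183]
eef_rot: [1.912, 2.492, 0.001]
contact_force: [-0.3, 0.1, 5.4]
gripper_width: 0.0116
t 17.12 turned 1.0011 T [-0.109  0.063  0.125] tau7 -0.028 F [-0.3  0.1  5.4] w 0.0116 q7 -0.34 [0.6407 0.1008 0.1183]
```

```bash
python3 -m crank '[[[0,0,0,0,0,0.01,0],[0,0,0,0,0,0.015,0],[0,0,0,0,0,0.02,0],[0,0,0,0,0,0.025,0],[0,0,0,0,0,0.03,0]]]' >/dev/null; python3 st.py; python3 -m crank '[[[0,0,0,0,0,0.01,0],[0,0,0,0,0,0.015,0],[0,0,0,0,0,0.02,0],[0,0,0,0,0,0.025,0],[0,0,0,0,0,0.03,0]]]'>/dev/null; python3 st.py
```

```text
t 17.75 turned 1.0612 T [-0.057  0.019  0.132] tau7 -0.028 F [-0.8 -0.2  4.6] w 0.0117 q7 -0.39 [0.6407 0.1008 0.1183]
t 18.38 turned 1.1209 T [-0.032  0.035  0.158] tau7 -0.122 F [-0.1  0.8  5.6] w 0.0118 q7 -0.44 [0.6407 0.1008 0.1183]
```

```bash
python3 -m crank '[[[0,0,0,0,0,0.01,0],[0,0,0,0,0,0.015,0],[0,0,0,0,0,0.02,0],[0,0,0,0,0,0.025,0],[0,0,0,0,0,0.03,0]]]' >/dev/null; python3 st.py
```

```text
t 19.0 turned 1.1806 T [-0.072 -0.017  0.283] tau7 -0.232 F [ 0.1 -0.3  5.9] w 0.0118 q7 -0.49 [0.6407 0.1008 0.1183]
```

```bash
python3 -m crank '[[[0,0,0,0,0,0,0],[0,0,0,0,0,0,0],[0,0,0,0,0,0,0],[0,0,0,0,0,0,0],[0,0,0,0,0,0,0]]]' >/dev/null; python3 st.py
```

```text
t 19.62 turned 1.1803 T [-0.066  0.066  0.326] tau7 -0.294 F [-1.   0.3  5. ] w 0.0121 q7 -0.49 [0.6407 0.1007 0.1184]
```

Torque rose from the free 0.12 to about 0.30 N m, which is roughly 35 N of squeeze, and it held there. That's finger-tight, so I'll let go.

```bash
python3 -m crank '[[[0,0,0,0,0,0,0.2],[0,0,0,0,0,0,0.4],[0,0,0,0,0,0,0.5],[0,0,0,0,0,0,0.5],[0,0,0,0,0,0,0.5]]]'; python3 st.py; python3 -m crank '[[[0,0,-0.15,0,0,0,0.5],[0,0,-0.35,0,0,0,0.5],[0,0,-0.55,0,0,0,0.5],[0,0,-0.8,0,0,0,0.5],[0,0,-1,0,0,0,0.5]]]'; python3 - <<'E'
from h import *
to([.45,.1,.25],2)
E
```

```text
clock: 20.25
ee_pos: [0.6403, 0.1006, 0.1176]
eef_rot: [-2.127, -2.312, 0.0]
contact_force: [0.1, -0.2, 0.0]
gripper_width: 0.0456
t 20.25 turned 1.1803 T [-0.001 -0.091 -0.012] tau7 -0.001 F [ 0.1 -0.2  0. ] w 0.0456 q7 -0.49 [0.6403 0.1006 0.1176]
clock: 20.88
ee_pos: [0.6409, 0.1008, 0.2204]
eef_rot: [2.126, 2.311, 0.003]
contact_force: [0.0, 0.5, 0.5]
gripper_width: 0.0458
t 20.88 pos [0.6409 0.1008 0.2204] q [ 0.31  0.59 -0.73  1.57  0.42  1.14 -0.43] F [0.  0.5 0.5] w 0.0458
shift [ 0.15  -1.903 -0.3  ] turn [ 0.001  0.    -0.173]
```

```bash
python3 -m crank '[[[0,-0.2,-0.05,0,0,0,0.5],[0,-0.4,-0.1,0,0,0,0.5],[0,-0.6,-0.15,0,0,0,0.5],[0,-0.8,-0.2,0,0,0,0.5],[0,-1,-0.2,0,0,0,0.5]]]'; python3 - <<'E'
from h import *
a=viewer.read_camera("scene")[195:325,250:390,::-1]; b=viewer.read_camera("side")[165:285,230:380,::-1]
z=lambda i,h:cv2.resize(i,(int(i.shape[1]*h/i.shape[0]),h),interpolation=cv2.INTER_CUBIC)
cv2.imwrite("pics/fin.png",np.hstack([z(a,340),z(b,340)])[:,:800]); print(get_state()['contact_force'])
E
```

```text
clock: 21.5
ee_pos: [0.5404, 0.0925, 0.2391]
eef_rot: [2.126, 2.311, 0.002]
contact_force: [-0.3, 0.2, -1.0]
gripper_width: 0.0458
[ 0.59037794 -0.07416015  0.37316876]
```

View pics/fin.png

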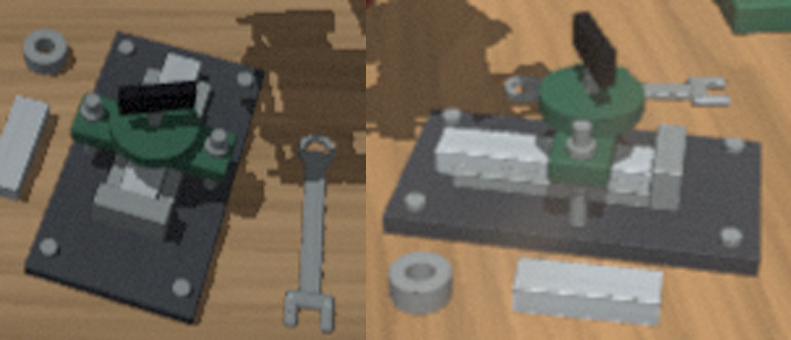

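The final crop shows the wing turned about 1.2 rad, at (155,98) in the scene half. In the side half the bar's far end is against the stop at (655,165). The collar, offcut and wrench haven't moved, and the arm is clear.

```bash
python3 -c "
from bench import finish_job; print(finish_job())"
```

```text
the job is handed in; nothing more can be done
None
```

The bar is home against the stop and clamped finger-tight. I handed the job in at about 21.6 s; it reported no verdict.

- **Bar:** I pushed it with the closed fingers until it stopped dead. The force rose to about 14 N sideways and 18 N in all, with no further movement. The wrist camera put its near end about 2 pixels from where home was predicted, and the side camera shows no gap at the stop.
- **Screw:** It broke loose within the first 0.3 rad and then turned freely at about 0.12 N m. It went tight from about 1.12 rad. I stopped at 1.18 rad with 0.28–0.33 N m, which works out at roughly 35–40 N on the bar, under the 80 N limit.
- **After letting go:** The arm is clear of everything, with forces near zero. The final pictures show the wing still turned, the bar still against the stop, and the wrench, offcut and collar where they were.
- **Weak points:** The squeeze is worked out from a torque reading with about 0.03 N m of noise. I saw no reading at the break-loose peak, because it happened between readings. The last joint's effort reading did not follow the wrist torque, so I relied on the wrist torque alone. I did not measure the squeeze again after release.

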